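# Put the jars into their stands

### The job

Put the four jars away into the four round wooden jar stands, each standing upright on the floor of the well made for its width: the narrowest jar in the smallest stand, the next in the next, and so on up to the widest jar in the largest stand. Keep the jars upright all the way, and leave the black cap and the flat wax tin where they are.

Things in the scene. Friction and masses are not known exactly. Their poses are not given: they have to be found in the camera images.
- powder_tub: the narrowest of the four jars: small round white screw-cap tub, 28 mm in diameter, 52 mm high, standing upright and loose. Origin: centre of its underside, z up along its axis. It belongs in stand_28
- paste_jar: the second narrowest jar: round grey jar with a white cap, 36 mm in diameter, 52 mm high, standing upright and loose. Origin: centre of its underside, z up along its axis. It belongs in stand_36
- empty_jar: the second widest jar: round open empty clear glass jar, 44 mm in diameter, 60 mm high, standing upright and loose. Origin: centre of its underside, z up along its axis. It belongs in stand_44
- balm_jar: the widest jar: round open glass jar of pale grease, 57 mm in diameter, glass 50 mm high, a small brush leaning out of it to 68 mm height; standing upright and loose; grasp the glass. Origin at its underside; the axis of the round glass lies 3.5 mm from the origin towards the body's +y. z up. It belongs in stand_57
- stand_28: the smallest of four round turned dark-wood jar stands with a cork floor, fixed to the bench: outside diameter 54 mm, well 44 mm in diameter. Rim top 13.5 mm above the bench, well floor 6.5 mm above the bench (well 7 mm deep, wall 5 mm). Origin on the stand's axis at bench level, z up
- stand_36: the second smallest of four round turned dark-wood jar stands with a cork floor, fixed to the bench: outside diameter 62 mm, well 52 mm in diameter. Rim top 13.5 mm above the bench, well floor 6.5 mm above the bench (well 7 mm deep, wall 5 mm). Origin on the stand's axis at bench level, z up
- stand_44: the second largest of four round turned dark-wood jar stands with a cork floor, fixed to the bench: outside diameter 71 mm, well 61 mm in diameter. Rim top 13.5 mm above the bench, well floor 6.5 mm above the bench (well 7 mm deep, wall 5 mm). Origin on the stand's axis at bench level, z up
- stand_57: the largest of four round turned dark-wood jar stands with a cork floor, fixed to the bench: outside diameter 84 mm, well 74 mm in diameter. Rim top 13.5 mm above the bench, well floor 6.5 mm above the bench (well 7 mm deep, wall 5 mm). Origin on the stand's axis at bench level, z up
- black_cap: bystander, not a jar: loose round black bottle cap, 36 mm in diameter, 19 mm high, lying on the bench; origin: centre of its underside. To be left where it is
- wax_tin: bystander, not a jar: loose flat round black tin with pale wax, 47 mm in diameter, 12 mm high, lying on the bench; origin: centre of its underside. To be left where it is

How it is judged (in metres and radians):
At the end, for the whole second after the job is handed in: Each jar stands on the floor of its own stand's well (foot within 15 mm of the stand's axis, 4 to 9.5 mm above the stand's foot), narrowest in smallest up to widest in largest, upright within 0.1 rad, at rest and released; black cap and wax tin within 20 mm of where they were (horizontal distance between powder_tub and stand_28 below 0.015 m and z of powder_tub in the frame of stand_28 between 0.004 and 0.0095 m and angle between each of powder_tub, paste_jar, empty_jar, balm_jar's own z axis and vertical below 0.1 rad and linear speed of each of powder_tub, paste_jar, empty_jar, balm_jar below 0.02 m/s and contact force between each of powder_tub, paste_jar, empty_jar, balm_jar and the fingers below 0.1 N and horizontal distance between paste_jar and stand_36 below 0.015 m and z of paste_jar in the frame of stand_36 between 0.004 and 0.0095 m and horizontal distance between empty_jar and stand_44 below 0.015 m and z of empty_jar in the frame of stand_44 between 0.004 and 0.0095 m and horizontal distance between balm_jar and stand_57 below 0.015 m and z of balm_jar in the frame of stand_57 between 0.004 and 0.0095 m and distance of each of black_cap, wax_tin from where it was at the start of the episode below 0.02 m); the robot touches nothing.
It fails at once if a jar is tipped by more than 0.6 rad (angle between any of powder_tub, paste_jar, empty_jar, balm_jar's own z axis and vertical above 0.6 rad).
It fails at once if the black cap or the wax tin is moved more than 20 mm (distance of any of black_cap, wax_tin from where it was at the start of the episode above 0.02 m).
It also fails if it takes over 88 s, if anything falls off the work surface, if the arm or the gripper's body presses on something with over 40 N, if the wrist force passes 120 N, or if a joint passes its speed limit or range.

### The arm

A 6-joint arm with a two-finger parallel gripper is mounted at the origin on a cart in front of the work surface, level with it; the furniture and walls round the work are solid. World frame = base frame: x ahead of the robot, y to its left, z up, the work surface at z = 0. Lengths are in m, angles in degrees, forces in N, time in s.
With the tool pointing down it reaches from about 0.325 to 0.9 m from the base axis. Payload 3.5 kg.
Tool frame: the origin (TCP) lies at the very end of the fingers, on their centre line; the grasp point (between the pads) lies manip.pinch_z behind it (manip.pinch_z is the distance from the TCP to the grasp point, in m); z points along the fingers, y is the line along which they close (so a half turn about z gives the same grasp; the last joint's range is limited). The gripper opens to 85 mm and grips with 20 to 120 N. Pads are 22 mm wide; open, the fingers measure 114 mm over their backs; the gripper's body (76 mm by 85 mm) begins 54 mm behind the grasp point. The pads swing forward as they close: fully open they stand 13 mm farther back than shut.
Start: joints at [-74.909, 15.837, -1.513, 72.651, 0, 84.076], TCP at [0.224, -0.583, 0.231] pointing down, gripper open.
Joint ranges: [-178.77, 178.77], [-48.84, 107.48], [-61.69, 71.31], [-111.58, 123.2], [-90, 87.43], [-180, 180]. Speed limits (degrees/s): [147.25, 147.25, 180, 180, 180, 180].

### API

Orientations are given as a 3x3 rotation matrix whose columns are the frame's x, y, z axes.
In Python, from workcell import manip, cams gives the robot as it stands. The module is installed in compiled form; this text tells all that it offers. Calls block until the motion is done:
- manip.movep(position, orientation): joint-space move of the TCP to a pose.
- manip.move_linear(position, feed=0.15, attitude=None, until_force=None): straight line of the TCP; attitude=None keeps the orientation; feed is the mean speed in m/s. With until_force (N) it stops when the force on the tool has changed by that much, and returns True; else False.
- manip.set_joints(angles): joint-space move.
- manip.set_gripper(opening, grip_force=None): finger opening in m; grip_force is the grip in N (None keeps the last); returns when the fingers have stopped.
- manip.hold(seconds).
- manip.solve_ik(position, orientation): joint angles nearest the present ones, or None.
- cams.read_camera(name): name is "side" or "top" or "wrist"; returns a dict with "color" (480x640x3 uint8, red, green, blue), "camera_matrix" (3x3 intrinsics, pixels), "extrinsics" (4x4, takes a point from camera to world coordinates); the wrist camera has in their place "tool_from_camera" (4x4, takes a point from camera to tool coordinates, whose origin is the TCP and whose axes are the flange's). Camera axes: x right, y down, z forward; pixel columns grow to the right and rows downward; lengths in m; the calibration is good to about 2 mm. A picture is of the moment at which its call begins: read the wrist's pose just before it. There is no depth.
A pose or a line that the arm cannot do raises manip.Unreachable and nothing moves.
- manip.hand_in(): hands the job in; it is judged then, once.
Readings, each from a call of its own:
- manip.read_clock(): time.
- manip.read_q(): joint angles.
- manip.read_qd(): joint speeds.
- manip.read_joint_torque(): joint torques, N m.
- manip.read_eef_pos(): TCP position.
- manip.read_eef_rot(): TCP orientation.
- manip.read_ft_force(): force on the tool from outside, world axes, zero at the start.
- manip.read_torque(): the same for the moment, N m.
- manip.read_width(): finger opening in m.
- manip.read_finger_force(): force on a finger pad.
Only numpy, scipy, OpenCV 4.12 (cv2) and the standard library are available. Lean on these libraries where they do the work, as an engineer would, in place of code of your own. Each camera call takes 0.05 s, during which the arm holds its last target. There are 200 camera calls.

## Working session

There is one attempt and no reset: what is moved stays moved. The work goes in short steps, each a Python script; the robot and the scene stay as the last script left them, time stands still between calls to the robot, and variables do not carry over. Pictures are saved under pics/ and viewed, at most 14 in all, crops included, and the job is handed in when it is done.

```bash
mkdir -p pics; python3 - <<'E'
from workcell import manip, cams
import cv2, numpy as np
np.set_printoptions(precision=4,suppress=True)
for n in ("top","side"):
    d=cams.read_camera(n); cv2.imwrite(f"pics/{n}0.png",d["color"][:,:,::-1]); np.savez(f"{n}0.npz",**d)
    print(n,d["camera_matrix"],d["extrinsics"])
d=cams.read_camera("wrist");print(d["camera_matrix"],d["tool_from_camera"])
print(manip.pinch_z,manip.read_clock(),manip.read_eef_rot(),manip.read_width())
E
```

```text
top [[591.4088   0.     303.4988]
 [  0.     591.4088 240.8337]
 [  0.       0.       1.    ]] [[-0.0026 -0.9837  0.1799  0.3987]
 [-0.9993  0.0094  0.037   0.0927]
 [-0.0381 -0.1797 -0.983   0.8673]
 [ 0.      0.      0.      1.    ]]
side [[495.6272   0.     319.3867]
 [  0.     495.6272 231.0571]
 [  0.       0.       1.    ]] [[-0.9783 -0.1226  0.1673  0.4016]
 [-0.2074  0.557  -0.8042  0.7986]
 [ 0.0054 -0.8214 -0.5703  0.515 ]
 [ 0.      0.      0.      1.    ]]
[[385.4731   0.     315.9983]
 [  0.     385.4731 241.0689]
 [  0.       0.       1.    ]] [[-0.0006 -0.9462 -0.3235  0.0836]
 [ 1.     -0.0007  0.0002 -0.0011]
 [-0.0004 -0.3235  0.9462 -0.1426]
 [ 0.      0.      0.      1.    ]]
0.0187 0.15 [[ 0.9335  0.3586 -0.0005]
 [ 0.3586 -0.9335  0.0018]
 [ 0.0002 -0.0018 -1.    ]] 0.08538180809038518
```

View pics/top0.png

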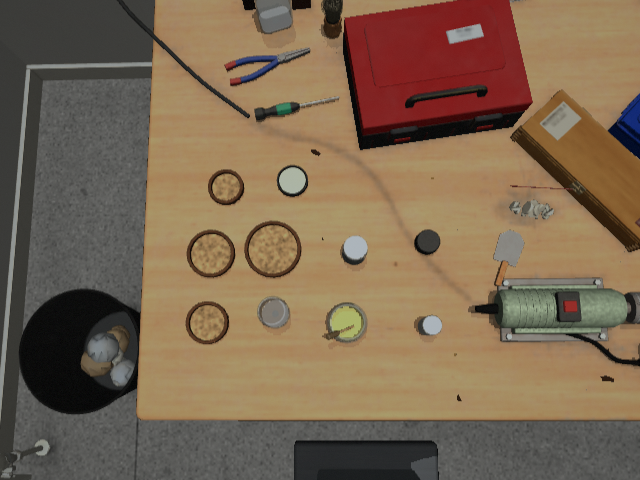

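View pics/side0.png

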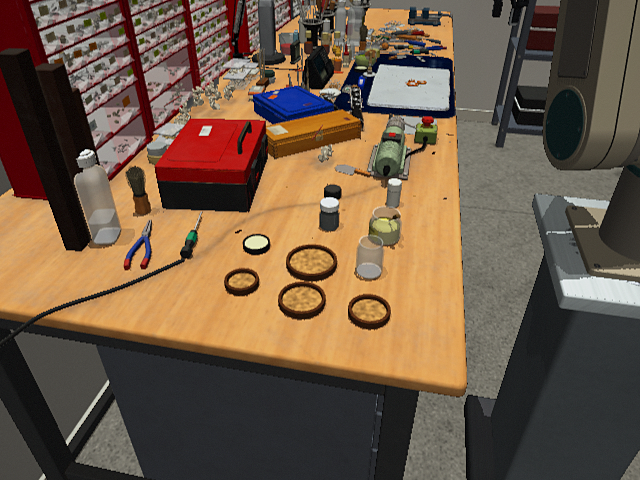

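Top view: stands at (226,187)=28, (208,322)=36, (211,253)=44 and (273,249)=57. Tin at (292,180), paste jar (355,249), powder tub (431,324), glass (274,312), balm (346,322) with its brush pointing to (325,335), black cap (428,241).

```bash
cat > loc.py <<'E'
import numpy as np, cv2
from scipy.optimize import minimize
def ray(d,u,v,h):
    K,T=d["camera_matrix"],d["extrinsics"]; r=T[:3,:3]@np.linalg.solve(K,[u,v,1]); o=T[:3,3]
    return (o+r*(h-o[2])/r[2])[:2]
def proj(d,P):
    T=np.linalg.inv(d["extrinsics"]); p=P@T[:3,:3].T+T[:3,3]; p=p@d["camera_matrix"].T; return p[:,:2]/p[:,2:]
A=np.linspace(0,2*np.pi,120,endpoint=False)
def circ(x,y,h,r): return np.c_[x+r*np.cos(A),y+r*np.sin(A),np.full(120,h)]
def refine(d,xy,h,r):
    g=cv2.GaussianBlur(d["color"].astype(np.float32),(0,0),1.0)
    G=np.sqrt(sum(cv2.Sobel(g[:,:,c],cv2.CV_32F,1,0)**2+cv2.Sobel(g[:,:,c],cv2.CV_32F,0,1)**2 for c in range(3)))
    G=np.minimum(G,150)
    def f(q):
        p=proj(d,circ(*q,h,r)).astype(np.float32)[None]
        return -cv2.remap(G,p,None,cv2.INTER_LINEAR).mean()
    s=np.arange(-.012,.0121,.001); best=min(((f((xy[0]+a,xy[1]+b)),xy[0]+a,xy[1]+b) for a in s for b in s))
    m=minimize(f,best[1:],method="Nelder-Mead",options=dict(initial_simplex=[best[1:],(best[1]+.001,best[2]),(best[1],best[2]+.001)]))
    return m.x,m.fun
E
python3 - <<'E'
from loc import *
d={n:dict(np.load(n+"0.npz")) for n in("top","side")}
O=dict(stand_28=(226,187,.0135,.027),stand_36=(208,322,.0135,.031),stand_44=(211,253,.0135,.0355),stand_57=(273,249,.0135,.042),
 powder=(431,324,.052,.014),paste=(355,249,.052,.018),empty=(274,312,.060,.022),balm=(346,322,.050,.0285),cap=(428,241,.019,.018),tin=(292,180,.012,.0235))
im={n:cv2.resize(d[n]["color"][:,:,::-1],None,fx=4,fy=4,interpolation=cv2.INTER_CUBIC) for n in d}
for k,(u,v,h,r) in O.items():
    p0=ray(d["top"],u,v,h); a,fa=refine(d["top"],p0,h,r); b,fb=refine(d["side"],a,h,r)
    print(k,p0.round(4),"top",a.round(4),round(fa),"side",b.round(4),round(fb), "reach",np.hypot(*a).round(3))
    for n,c in(("top",a),("side",b)): cv2.polylines(im[n],[((proj(d[n],circ(*c,h,r))+.5)*4-.5).round().astype(np.int32)],True,(255,0,255),1)
cv2.imwrite("pics/t1.png",im["top"][620:1400,700:1800][:, :][::1]); cv2.imwrite("pics/s1.png",im["side"][680:1330,860:1660])
t=im["top"][640:1390,720:1800]; cv2.imwrite("pics/t1.png",cv2.resize(t,(800,556)));s=im["side"][700:1320,860:1660]; cv2.imwrite("pics/s1.png",cv2.resize(s,(774,600)))
E
```

```text
stand_28 [0.6382 0.241 ] top [0.638  0.2411] -150 side [0.6415 0.243 ] -149 reach 0.682
stand_36 [0.4373 0.2629] top [0.4367 0.2637] -150 side [0.4382 0.2658] -149 reach 0.51
stand_44 [0.538  0.2611] top [0.537  0.2611] -150 side [0.5395 0.2625] -148 reach 0.597
stand_57 [0.5432 0.1696] top [0.5432 0.1706] -150 side [0.5457 0.1701] -149 reach 0.569
powder [ 0.4316 -0.0494] top [ 0.4305 -0.0499] -146 side [ 0.4315 -0.0499] -150 reach 0.433
paste [0.5356 0.0515] top [0.5374 0.0516] -148 side [0.5395 0.0532] -150 reach 0.54
empty [0.4483 0.1635] top [0.4478 0.164 ] -135 side [0.4329 0.1552] -129 reach 0.477
balm [0.4348 0.0656] top [0.4349 0.0654] -136 side [0.4381 0.072 ] -112 reach 0.44
cap [ 0.552  -0.0557] top [ 0.551 -0.054] -150 side [ 0.5537 -0.0566] -150 reach 0.554
tin [0.6482 0.1419] top [0.6444 0.1408] -149 side [0.6494 0.1418] -150 reach 0.66
```

View pics/t1.png

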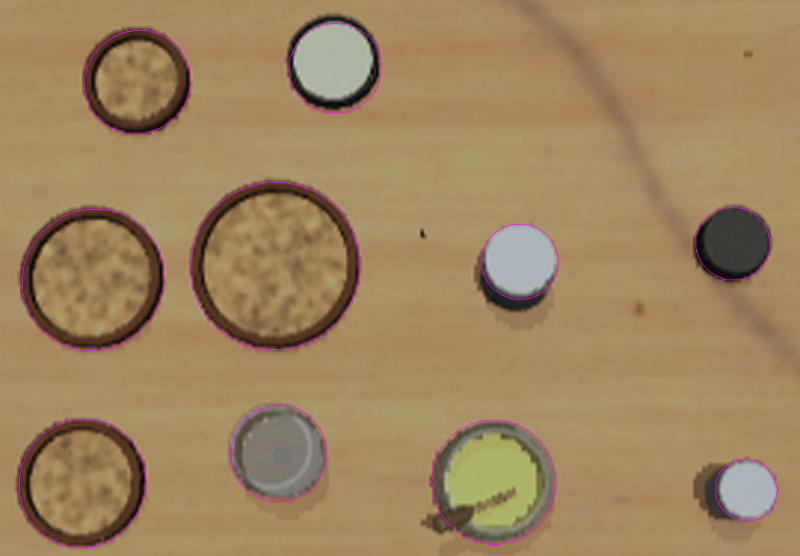

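View pics/s1.png

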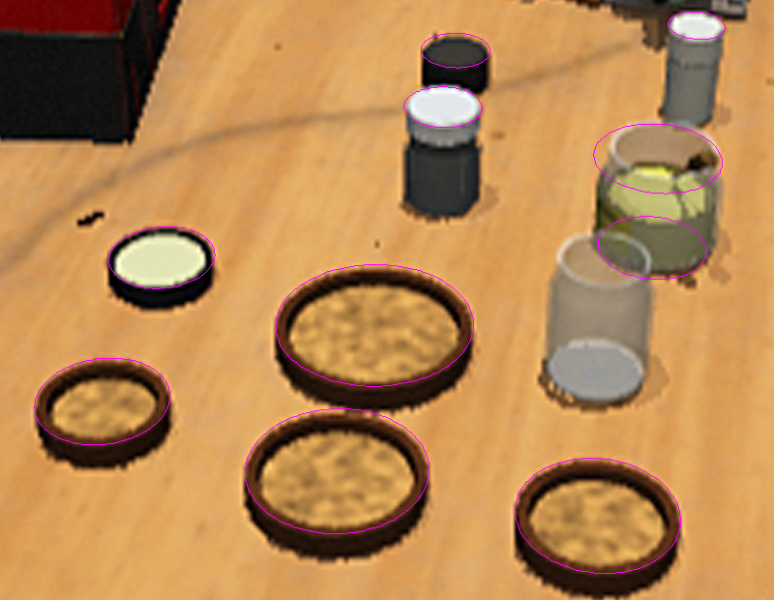

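The top fits are clean. The side fits agree to about 2 mm, except the two glass jars, where the side fit locked onto the wrong edges. I'll use the top fits plus half of the mean camera disagreement. First up is the empty jar.

```bash
cat > job.py <<'E'
from workcell import manip, cams
import numpy as np, cv2, sys
S=dict(s28=(.6395,.2420),s36=(.4374,.2646),s44=(.5382,.2618),s57=(.5444,.1706))
J=dict(powder=(.4310,-.0499,.028,.012),paste=(.5384,.0524,.036,.012),empty=(.4488,.1647,.044,.012),balm=(.4359,.0661,.057,.007))
def rot(a,p):  # fingers close along heading a (deg); of the two half turns take the smaller wrist motion
    q=manip.read_q(); best=None
    for b in (a,a+180):
        y=np.array([np.cos(np.radians(b)),np.sin(np.radians(b)),0]); z=np.array([0,0,-1.]); R=np.c_[np.cross(y,z),y,z]
        s=manip.solve_ik(p,R)
        if s is not None and (best is None or abs(s[5]-q[5])<best[0]): best=(abs(s[5]-q[5]),R)
    return best[1]
def pick_place(j,s,a,place_a=None,up=.2):
    x,y,d,h=J[j]; o=min(d+.024,.085)
    R=rot(a,[x,y,up]); manip.set_gripper(o,40); manip.movep([x,y,up],R)
    manip.move_linear([x,y,h],feed=.12)
    manip.set_gripper(d-.012,40)
    print(j,"width",round(manip.read_width(),4),"force",manip.read_finger_force(),"t",manip.read_clock())
    if abs(manip.read_width()-d)>.006: sys.exit("odd grasp width")
    manip.move_linear([x,y,up-.05],feed=.12)
    print("lifted width",round(manip.read_width(),4))
    X,Y=S[s]; R=rot(a if place_a is None else place_a,[X,Y,up-.05]); manip.movep([X,Y,up-.05],R)
    manip.move_linear([X,Y,h+.022],feed=.12)
    hit=manip.move_linear([X,Y,h+.0055],feed=.03,until_force=4)
    print("touch",hit,"foot z",manip.read_eef_pos()[2]-h,"width",round(manip.read_width(),4))
    manip.set_gripper(o,40); manip.hold(.2)
    manip.move_linear([X,Y,up],feed=.15); print("t",manip.read_clock())
def snap(f):
    d=cams.read_camera("top"); im=d["color"][120:380,150:500,::-1]
    cv2.imwrite(f,cv2.resize(im,None,fx=2,fy=2,interpolation=cv2.INTER_CUBIC))
E
python3 - <<'E'
from job import *
pick_place("empty","s44",0)
d=cams.read_camera("top");cv2.imwrite("pics/p1.png",d["color"][:,:,::-1])
E
```

```text
empty width 0.0427 force 40.926608279160064 t 5.2917
lifted width 0.0428
touch True foot z 0.007386953457769466 width 0.0424
t 10.725
```

View pics/p1.png

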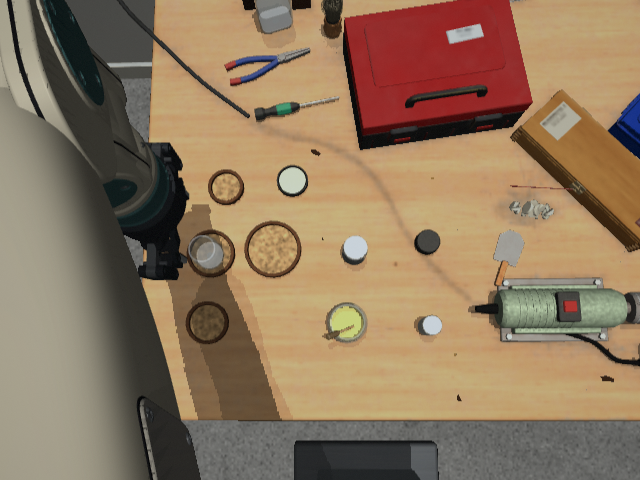

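The glass is standing in the stand at (206,250). Next is the balm jar, with the fingers closing across the brush.

```bash
python3 - <<'E'
from job import *
pick_place("balm","s57",20)
d=cams.read_camera("side");cv2.imwrite("pics/p2.png",cv2.resize(d["color"][170:340,200:440,::-1],None,fx=3,fy=3,interpolation=cv2.INTER_CUBIC))
E
```

```text
balm width 0.0554 force 42.18662855841103 t 14.0583
lifted width 0.0552
touch True foot z 0.007319004284003737 width 0.0553
t 19.675
```

View pics/p2.png

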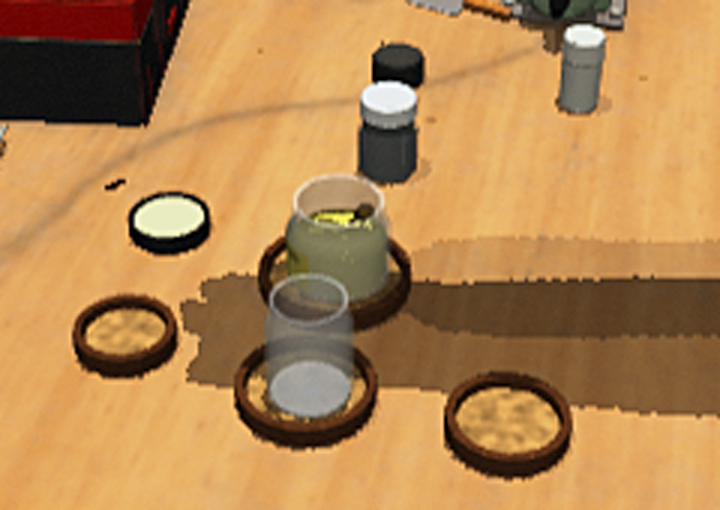

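Both glass jars stand upright inside their wells (feet at about (312,390) and (338,290)). Next come the paste jar and the powder tub.

```bash
python3 - <<'E'
from job import *
pick_place("paste","s36",0)
pick_place("powder","s28",0)
manip.set_joints([-74.909, 15.837, -1.513, 72.651, 0, 84.076])
for n,c in(("side",(170,340,200,440)),("top",(120,380,150,500))):
    d=cams.read_camera(n);a,b,e,f=c;cv2.imwrite(f"pics/p3{n}.png",cv2.resize(d["color"][a:b,e:f,::-1],None,fx=2.2,fy=2.2,interpolation=cv2.INTER_CUBIC)); np.savez(n+"1.npz",**d)
print(manip.read_clock())
E
```

```text
paste width 0.0343 force 40.05051815067418 t 22.6667
lifted width 0.0346
touch True foot z 0.007329185254760319 width 0.0345
t 28.4417
powder width 0.0252 force 39.15757950861007 t 31.9583
lifted width 0.0253
touch True foot z 0.0070855490320430765 width 0.0254
t 38.1583
41.4917
```

View pics/p3side.png

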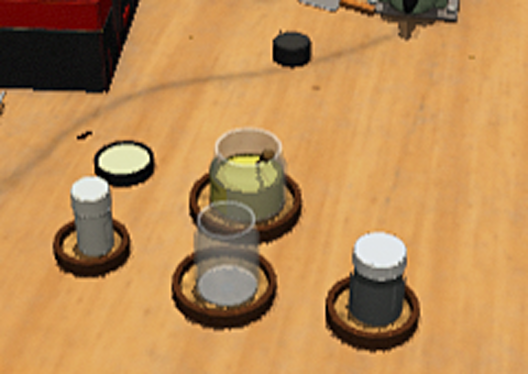

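View pics/p3top.png

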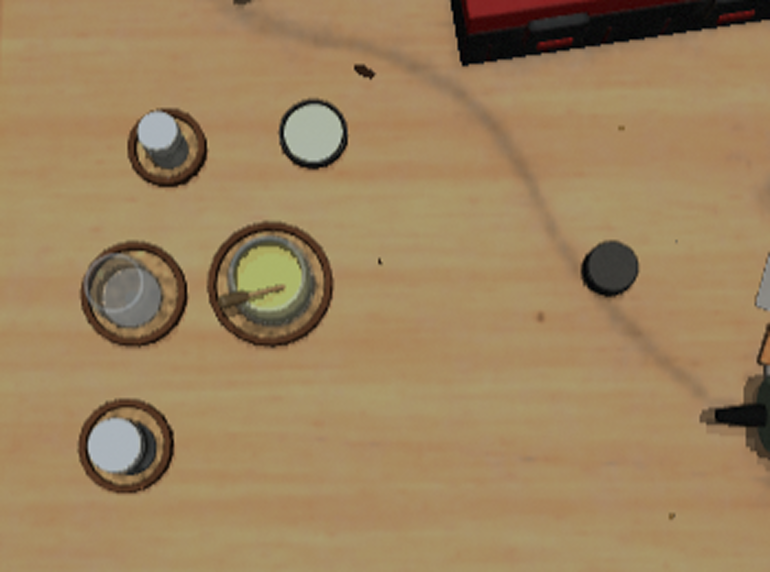

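All four jars stand upright in their own wells: tub at (163,140), glass (128,298), balm (270,280) and paste (122,445). The cap and tin haven't moved, so I'm handing in.

```bash
python3 - <<'E'
from loc import *
d=dict(np.load("top1.npz"))
for k,xy,h,r in(("tub",(.638,.2411),.0585,.014),("paste",(.4367,.2637),.0585,.018),("cap",(.551,-.054),.019,.018),("tin",(.6444,.1408),.012,.0235)):
    print(k,(refine(d,xy,h,r)[0]-xy)*1e3)
from workcell import manip
print(manip.hand_in())
E
```

```text
tub [-1.09857464 -1.13140631]
paste [-1.11602971 -1.22276062]
cap [-0.10473979 -0.13743329]
tin [-0.05309105  0.01411152]
the job is handed in; nothing more can be done
None
```

All four jars are upright in their matching stands, with the cap and tin where they were; I handed the job in at about 42 s of the 88 s limit, but the hand-in returned no verdict.

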